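# Take the optical filter out of its housing and show it to the inspection camera

### The arm

A 7-joint arm with a two-finger parallel gripper is mounted at the origin on the work surface. World frame = base frame: x ahead of the robot, y to its left, z up, the work surface at z = 0. Lengths are in m, angles in rad, forces in N, time in s.
With the tool pointing down it reaches from about 0.35 to 0.9 m from the base axis. Payload 8.1 kg.
Tool frame: the origin (TCP) lies on the centre line of the jaws, within the pads' length; the fingertips stand 17 mm ahead of it and the grasp point (between the pads) lies 2 mm behind it; z points along the fingers, y is the direction in which the jaws open and shut (so a half turn about z gives the same grasp; the last joint's range is limited). The gripper opens to 92 mm and grips with 3 to 60 N. Pads are 19 mm wide; open, the fingers measure 130 mm over their backs; the gripper's body (75 mm by 190 mm) begins 47 mm behind the grasp point.
Start: joints at [-1.227, 0.434, 0.025, 1.573, -0.012, 1.134, -0.075], TCP at [0.27, 0.564, 0.244] pointing down, gripper open.
Joint ranges: [-2.62, 2.62], [-0.44, 2.09], [-1.27, 1.32], [0.08, 2.57], [-1.32, 4.46], [0.12, 2], [-2.74, 2.74]. Speed limits (rad/s): [2.22, 2.22, 3.01, 3.01, 3.14, 3.14, 3.14].

### API

Orientations are given as a rotation vector (axis times angle).
In Python, from cell import arm, imaging, job gives the robot as it stands.
- The arm moves only by the tool jog_arm, never from a script. Its argument "moves" is a list of rows, each an object with "fingers": the closure, from -1 (fully open) to 1 (shut); "xyz": the shift along the tool's x, y, z in cm, a list of three; "angular": the turn, a rotation vector about the tool's x, y, z in rad, a list of three. In form: [{"fingers": fingers, "xyz": [dx, dy, dz], "angular": [ax, ay, az]}, ...]. A call has 1 to 12 rows; each row is the pose to reach, as a shift and turn from the pose commanded when the call began, along the tool's axes at that moment; what a row does not reach only later rows make up. A row lasts 1/8 s, in which the tool goes at most 62.5 mm and 10.7 degrees, less where a joint would pass 70% of its speed; a pose out of reach is approached as far as the arm can. A call with a gripper value outside its range is refused whole. The fingers move at their own pace and stop on an object; "grip_force" is the grip in N (left out, the last holds). Time passes only in rows, so rows that repeat a pose let the fingers close. It gives the time, the measured TCP pose, the force and the opening at its end, in the units of the state.
- arm.observe(): the state, without advancing time (a new reading comes with each control period).
- imaging.get_image(name): name is "side" or "top"; returns the picture (420x560x3 uint8, red, green, blue); there is no depth.
- imaging.camera_params(name): a dict with "fx", "fy", "cx", "cy" (pixels), "dist" ([k1, k2, p1, p2, k3] as OpenCV has them; the pictures are not rectified), "rvec" (rotation vector, rad) and "tvec" (3), from world to camera coordinates, as OpenCV has them. Camera axes: x right, y down, z forward; pixel columns grow to the right and rows downward; lengths in m; the calibration is good to about 2 mm. A picture is of the moment at which its call begins. camera_params takes no time and is no camera call.
- job.sign_off(): hands the job in, once; it reports no verdict.
The state is a dict: "clock": time; "joints": joint angles; "dq": joint speeds; "joint_efforts": joint torques, N m; "position": TCP position; "ee_rot": TCP orientation; "force": force on the tool from outside, world axes, zero at the start; "ft_torque": the same for the moment, N m; "width": opening from 0.0 (shut) to 1.0 (fully open).
Only numpy, scipy, OpenCV 4.12 (cv2) and the standard library are available. Lean on these libraries where they do the work, as an engineer would, in place of code of your own. Each camera call takes 0.05 s, during which the arm holds its last target. There are 200 camera calls.

### The job

Lift the flap of the filter housing so that it stands open, draw the glass filter plate (the one with the flat tab) up out of its slot, and present it upright to the inspection camera: glass centred on the lens, face square to it, about 9 cm in front. Finish still holding it there in the gripper, steady and touching nothing else, with the flap left open. Leave the blanking plate in the housing, don't touch the camera, and don't disturb the other things on the bench.

Things in the scene. Friction and masses are not known exactly. Their poses are not given: they have to be found in the camera images.
- housing: Grey open-topped box fixed to the bench, 190 (x) x 180 (y) x 115 mm high, walls and floor 6 mm, covered by the flap. Origin: centre of underside; x from the front (robot side) to the hinge side, y along the hinge, z up. Two slots along y, at x = -26 and +26 mm, rails 55 mm high over the floor, each hold one upright plate with 1.5 mm play; which plate is in which varies.
- flap (a joint): Ivory cover flap, 190 x 180 x 6 mm, hinged on the housing's rear top edge (far from the robot). In rad: 0 closed, grows as the front edge lifts, 1.57 upright, stop at 1.75. Starts closed or slightly ajar (up to 0.12). Stiff friction hinge: it stays where it is left and takes 2 to 4 N at the bar to move.
- flap_bar (a point): Middle of the black round grip bar on the flap: 12 mm thick, 94 mm long between its two posts, parallel to the hinge. In the flap's frame it lies 165 mm forward of the hinge line (25 mm from the free edge) and 48 mm above it, 42 mm clear of the flap's outer face. Axes are the flap's: y along the bar, z out of the outer face. The bar can turn between the finger pads.
- flap_hinge (a point): Middle of the flap's hinge line, level with the flap's inner face, at (95, 0, 115) mm in the housing's frame.
- filter_plate: Amber glass in a black frame 110 (y) x 66 high (z) x 6 mm (x), with a flat aluminium grip tab 36 (y) x 8 (x) x 30 mm high on the middle of its top edge (96 mm high in all); 0.08-0.17 kg. Origin: centre of lower edge; x normal to the glass, z up to the tab. It starts upright in one slot, on the floor, axes parallel to the housing's, tab top 13 mm below the rim, hidden by the flap.
- glass_centre (a point): Centre of the filter plate's glass pane, 33 mm above the plate's origin, 63 mm below the tab's top; axes as the plate.
- blank_plate: The blanking plate that stays in the other slot: solid black, 110 x 66 x 6 mm, with a small round aluminium knob 16 mm across and 14 mm high on its top edge. Origin and axes as for the filter plate.
- inspection_camera: Inspection camera with a bare aluminium body and black lens tube, fixed to the bench on a post: foot 100 x 90 mm, camera body 70 x 56 x 56 mm whose top is 188 mm above the bench, lens tube 42 mm across. Origin: at bench level, under the lens axis, 50 mm behind the lens's front face; the lens looks along its -x (roughly towards the robot), y sideways, z up.
- lens (a point): Centre of the lens's front face, 160 mm above the bench. Axes as the camera: the view runs level along -x, so a thing in front of the lens has negative x here.
- wash_bottle: White wash bottle, 60 mm across, 160 mm high, loose bystander; origin: centre of its underside.
- mouse: Black computer mouse, 100 x 60 x 34 mm, loose bystander; origin: centre of its underside.
- beaker: Glass beaker, 70 mm across, 90 mm high, loose bystander; origin: centre of its underside.
- tip_box: Grey and white pipette tip box, 85 x 120 x 57 mm, loose bystander; origin: centre of its underside.
- petri_dish: Clear closed dish, 92 mm across, 16 mm high, loose bystander; origin: centre of its underside.
- jar: Small amber jar, 46 mm across, 60 mm high, loose bystander; origin: centre of its underside.
- tube_rack: White tube rack, 50 x 100 x 52 mm, loose bystander; origin: centre of its underside.
There are look-alikes about, which are no part of the job. What is shaped like the inspection_camera but orange or turquoise is not meant.

How it is judged:
On the way, in this order (a step that is already met when the one before it is completed fails the run):
1. the flap stands open (past 1.2 rad) while the filter plate is still in its slot (value of joint flap above 1.2 rad and z of filter_plate in the frame of housing below 0.02 m), for 0.2 s.
2. the filter plate is drawn up clear of the housing in the fingers (z of filter_plate in the frame of housing above 0.115 m and contact force between filter_plate and the fingers above 0.5 N), for 0.1 s.
3. the filter plate is held squarely before the lens (contact force between filter_plate and the fingers above 0.5 N and x of glass_centre in the frame of lens between -0.13 and -0.05 m and y of glass_centre in the frame of lens between -0.02 and 0.02 m and z of glass_centre in the frame of lens between -0.02 and 0.02 m and angle between the x axis of filter_plate and the x axis of lens, either way round below 0.2 rad and angle between filter_plate's own z axis and vertical below 0.2 rad), for 0.2 s.
At the end, for the whole second after the job is handed in: Plate held by the fingers, at rest, touching nothing else; glass centre 50-130 mm before the lens, within 20 mm of its axis sideways and in height, square and upright within 0.2 rad. Flap open past 1.2 rad, blanking plate in its slot, bystanders upright, within 30 mm of their starts (all of step 3 and linear speed of filter_plate below 0.03 m/s and angular speed of filter_plate below 0.3 rad/s and contact force between filter_plate and housing below 0.1 N and contact force between filter_plate and inspection_camera below 0.1 N and contact force between filter_plate and wash_bottle below 0.1 N and contact force between filter_plate and mouse below 0.1 N and contact force between filter_plate and beaker below 0.1 N and contact force between filter_plate and tip_box below 0.1 N and contact force between filter_plate and petri_dish below 0.1 N and contact force between filter_plate and jar below 0.1 N and contact force between filter_plate and tube_rack below 0.1 N and value of joint flap above 1.2 rad and distance between blank_plate and housing below 0.045 m and z of blank_plate in the frame of housing below 0.02 m and distance of each of wash_bottle, mouse, beaker, tip_box, petri_dish, jar, tube_rack from where it was at the start of the episode below 0.03 m and angle between each of wash_bottle, mouse, beaker, tip_box, petri_dish, jar, tube_rack's own z axis and vertical below 0.3 rad); the arm keeps its last pose, push and grip.
It fails at once if the camera is touched (contact force between inspection_camera and filter_plate above 1 N or contact force between inspection_camera and the arm above 1 N or contact force between inspection_camera and the fingers above 1 N).
It fails at once if the blanking plate is pulled out of its slot (z of blank_plate in the frame of housing above 0.03 m).
It fails at once if a bystander is pushed away or tipped over (angle between any of wash_bottle, mouse, beaker, tip_box, petri_dish, jar, tube_rack's own z axis and vertical above 0.5 rad or distance of any of wash_bottle, mouse, beaker, tip_box, petri_dish, jar, tube_rack from where it was at the start of the episode above 0.04 m).
It also fails if it takes over 64 s, if anything falls off the work surface, if the arm or the gripper's body presses on something with over 40 N, if the wrist force passes 120 N, or if a joint passes its speed limit or range.

## Working session

There is one attempt and no reset: what is moved stays moved. The work goes in short steps, Python scripts to look and compute and a tool call to move; the robot and the scene stay as the last step left them, time stands still between calls to the robot, and variables do not carry over. Pictures are saved under pics/ and viewed, about 8 in all and at most 12, crops included, and the job is handed in when it is done.

Besides the shell and the picture viewer there is one more tool, called after "Call:" by a JSON object that holds its "api" and its "payload". jog_arm: Moves the arm, as the interface text tells. Its arguments: {"type":"object","properties":{"moves":{"type":"array"},"grip_force":{"type":"number"}},"required":["moves"]}

```bash
ls; mkdir -p pics; python3 - <<'E'
from cell import arm, imaging, job
import cv2
print(arm.observe())
for n in("side","top"):
    im=imaging.get_image(n); cv2.imwrite(f"pics/{n}0.png",cv2.resize(im[:,:,::-1],None,fx=1.42,fy=1.42,interpolation=cv2.INTER_CUBIC)); cv2.imwrite(f"pics/raw_{n}0.png",im[:,:,::-1]); p=imaging.camera_params(n);print(p)
    import numpy as np
    R=cv2.Rodrigues(np.array(p["rvec"]))[0];print(-R.T@np.array(p["tvec"]).ravel(), R[2])
E
```

```text
pics
{'clock': 0.0, 'joints': array([-1.22658443,  0.43524099,  0.02499317,  1.57413123, -0.0116091 ,
        1.13397556, -0.07510353]), 'dq': array([-6.14465829e-05, -6.62186854e-04,  1.29534147e-03,  8.82780392e-04,
        6.78305342e-05,  4.21842365e-04, -2.38707834e-04]), 'joint_efforts': array([ 6.31127568e-04, -6.67868257e+01,  9.85261425e-01, -3.14448130e+01,
       -6.04612101e-02,  4.31871903e-02,  1.92875245e-04]), 'position': array([0.26990186, 0.56316756, 0.24292079]), 'ee_rot': array([-6.96126362e-01, -3.06327801e+00,  2.50656148e-03]), 'force': array([ 0.54333408, -0.49565021, -0.50298642]), 'ft_torque': array([-0.0028677 , -0.00984029,  0.02498672]), 'width': 1.0031211852167332}
{'fx': 540.6173687129742, 'fy': 540.6173687129742, 'cx': 283.9425512888588, 'cy': 209.49880974121723, 'dist': array([0.0120936, 0.       , 0.       , 0.       , 0.       ]), 'rvec': array([ 2.27414503, -0.92242737,  0.32797203]), 'tvec': array([-0.40964979,  0.3421167 ,  1.5100484 ])}
[-0.19928489 -0.82316034  1.35933644] [ 0.44745174  0.47909355 -0.75515317]
{'fx': 379.2786677101463, 'fy': 379.2786677101463, 'cx': 285.7821681644903, 'cy': 208.47760565787863, 'dist': array([0.02343838, 0.        , 0.        , 0.        , 0.        ]), 'rvec': array([ 2.1693104 , -2.11880979,  0.1288101 ]), 'tvec': array([-0.02181071,  0.55973645,  1.10385955])}
[ 0.40631578 -0.02789536  1.16893791] [ 0.1346951   0.016881   -0.99074329]
```

View pics/top0.png

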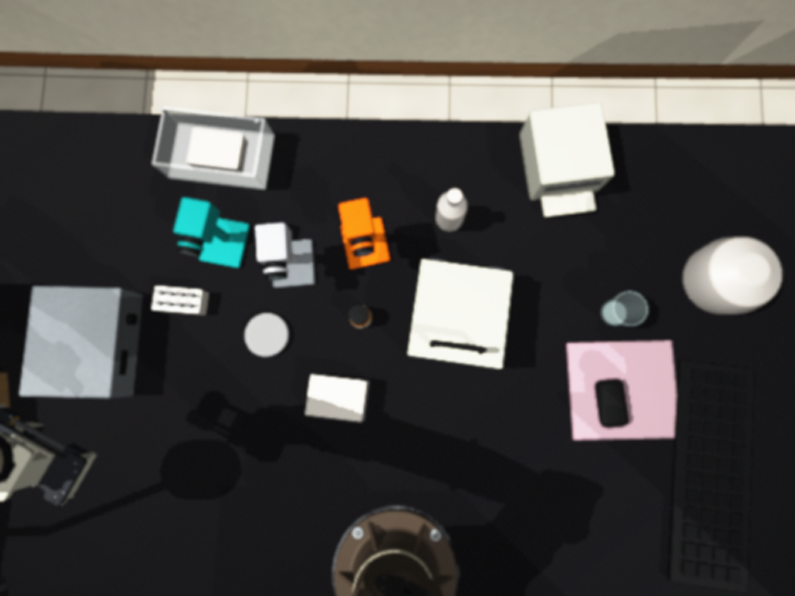

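View pics/side0.png

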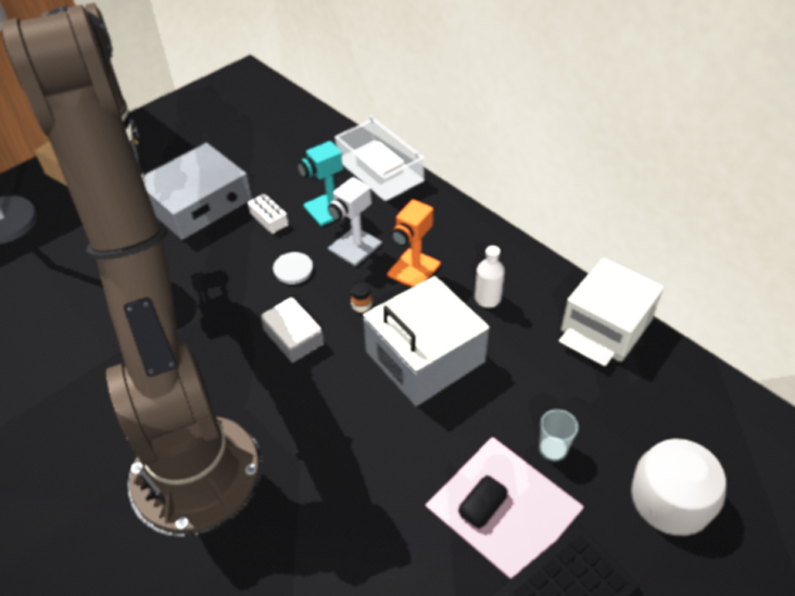

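```bash
cat > h.py <<'E'
import numpy as np, cv2
from cell import arm, imaging, job
from scipy.spatial.transform import Rotation as Ro
P={n:imaging.camera_params(n) for n in("side","top")}
def proj(n,X):
    p=P[n];K=np.array([[p["fx"],0,p["cx"]],[0,p["fy"],p["cy"]],[0,0,1.]])
    return cv2.projectPoints(np.atleast_2d(np.array(X,float)),np.array(p["rvec"]),np.array(p["tvec"]),K,np.array(p["dist"]))[0][:,0]
def ray(n,u,v,z):
    "world point at height z seen at raw pixel"
    p=P[n];K=np.array([[p["fx"],0,p["cx"]],[0,p["fy"],p["cy"]],[0,0,1.]])
    q=cv2.undistortPoints(np.array([[[u,v]]],float),K,np.array(p["dist"]))[0,0]
    R=cv2.Rodrigues(np.array(p["rvec"]))[0];c=-R.T@np.array(p["tvec"]).ravel();d=R.T@np.array([q[0],q[1],1])
    return c+d*(z-c[2])/d[2]
def crop(im,f,x0,x1,y0,y1,s):
    c=cv2.resize(im[y0:y1,x0:x1],None,fx=s,fy=s,interpolation=cv2.INTER_CUBIC)
    for x in range((x0+9)//10*10,x1,10):
        cv2.line(c,(int((x-x0+.5)*s),0),(int((x-x0+.5)*s),6 if x%50 else 14),(0,0,255),1)
        if x%20==0: cv2.putText(c,str(x),(int((x-x0+.5)*s)-12,26),0,.4,(0,0,255),1)
    for y in range((y0+9)//10*10,y1,10):
        cv2.line(c,(0,int((y-y0+.5)*s)),(6,int((y-y0+.5)*s)),(0,0,255),1)
        if y%20==0: cv2.putText(c,str(y),(10,int((y-y0+.5)*s)+4),0,.4,(0,0,255),1)
    cv2.imwrite(f,c)
E
python3 - <<'E'
from h import *
crop(cv2.imread("pics/raw_top0.png"),"pics/c1.png",165,370,140,270,3.8)
crop(cv2.imread("pics/raw_side0.png"),"pics/c2.png",215,355,120,290,3.5)
E
```

```text
(no output)
```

View pics/c1.png

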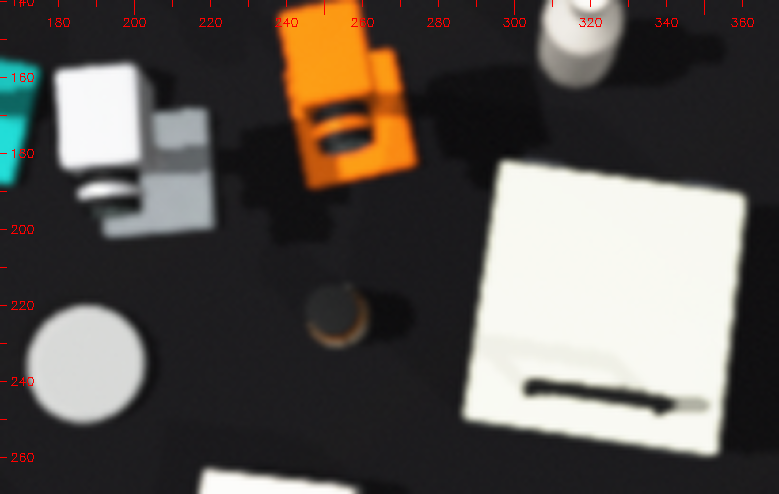

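View pics/c2.png

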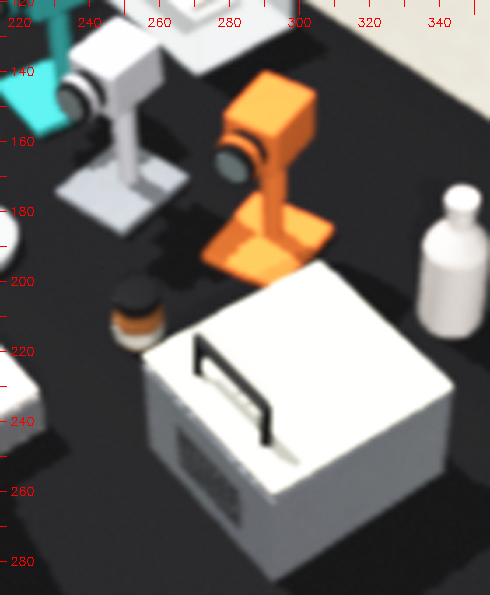

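```bash
cat > fit.py <<'E'
from h import *
from scipy.optimize import least_squares
def place(p,L):
    x,y,a=p[:3];L=np.array(L,float);c,s=np.cos(a),np.sin(a)
    return np.c_[x+c*L[:,0]-s*L[:,1],y+s*L[:,0]+c*L[:,1],L[:,2]]
def flap(th,L): # L: forward of hinge (pos), y, above inner face -> housing frame
    L=np.array(L,float);f,z=L[:,0],L[:,2]
    return np.c_[.095-f*np.cos(th)+ -z*-np.sin(th)*1.0, L[:,1], .115+f*np.sin(th)+z*np.cos(th)]
F=[(0,.09,.006),(0,-.09,.006),(.19,-.09,.006),(.19,.09,.006),(.165,.047,.048),(.165,-.047,.048)]
top=np.array([(296.3,181.9),(360.8,190.6),(353.2,259.2),(286.3,249.8),(303.2,241.3),(338.7,246.3)])
side=np.array([(305.9,193.8),(343.9,229.8),(293.1,260.6),(255.4,220.9),(271.1,216.1),(290.8,236.1)])
Bs=np.array([(292.5,285.2),(341,254.4)]);Bl=[(-.095,-.09,0),(.095,-.09,0)]
def r(p):
    W=place(p,flap(p[3],F))
    return np.r_[proj("top",W)-top,proj("side",W)-side,proj("side",place(p,Bl))-Bs].ravel()
if __name__=="__main__":
    s=least_squares(r,[.6,-.1,-.1,.05],loss="soft_l1");print("housing",s.x.round(4));print(s.fun.reshape(-1,2).round(1).tolist())
    ct=np.array([(179,157.9),(200.3,156.1),(180.8,183.4),(201.9,182.1)]);cs=np.array([(248.2,124.4),(260.8,133.8),(233.6,134.4)])
    def rc(p):
        b=p[3];L=[(b+.035,.028,.188),(b+.035,-.028,.188),(b-.035,.028,.188),(b-.035,-.028,.188)]
        W=place(p,L);fx=p[4];
        Ft=place(p,[(fx-.05,-.045,p[5]),(fx-.05,.045,p[5]),(fx+.05,-.045,p[5])])
        return np.r_[proj("top",W)-ct,proj("side",W[:3])-cs,proj("side",place(p,[(-.05,0,.16)]))-[[234.5,148.1]],
           proj("top",Ft)-[(220.8,199.8),(191.6,201.9),(219.2,167.9)], proj("side",Ft)-[(249.4,186.6),(230.2,173.8),(268.8,170.1)]].ravel()
    s=least_squares(rc,[.7,.2,0.1,0,0,.01],loss="soft_l1");print("cam",s.x.round(4));print(s.fun.reshape(-1,2).round(1).tolist())
    print("lens",place(s.x,[(-.05,0,.16)]))
    # bystanders roughly
    k=1/1.42
    for n,u,v,z in [("bottle",455,195,.16),("jar",360,316,.06),("petri",266,335,.016),("tipbox",336,397,.05),("rack",180,300,.05),("orange",355,225,.188),("teal",195,222,.188)]: print(n,ray("top",u*k,v*k,z).round(3))
E
python3 fit.py
```

```text
housing [ 0.5202 -0.1163 -0.1194  0.0493]
[[0.2, -0.2], [-0.5, -0.0], [-0.5, -0.9], [0.5, -1.1], [1.1, -1.0], [1.3, -0.8], [-0.7, 0.3], [-0.4, 0.1], [-0.9, -0.3], [-0.3, -0.0], [-0.5, 0.4], [-0.3, 0.8], [-0.4, 0.9], [-0.3, 0.0]]
cam [0.6288 0.2428 0.0935 0.0089 0.0044 0.0107]
[[0.7, -0.2], [0.4, 0.1], [-0.3, 0.0], [-0.2, -0.2], [-0.2, -0.2], [-0.4, -2.4], [-0.3, 0.5], [0.5, 0.8], [0.0, -0.4], [0.2, -0.4], [0.1, 0.1], [-0.6, -0.5], [-0.1, 0.3], [-0.5, 0.2]]
lens [[0.57900182 0.23811352 0.16      ]]
bottle [ 0.743 -0.101  0.16 ]
jar [0.513 0.085 0.06 ]
petri [0.472 0.289 0.016]
tipbox [0.347 0.129 0.05 ]
rack [0.539 0.465 0.05 ]
orange [0.672 0.087 0.188]
teal [0.671 0.388 0.188]
```

```bash
cat > goal.py <<'E'
from fit import *
H=np.array([.5202,-.1163,-.1194]); C=np.array([.6288,.2428,.0935])
def hw(x,y,z): return place(H,[(x,y,z)])[0]
def cw(x,y,z): return place(C,[(x,y,z)])[0]
def bar(th): return hw(*flap(th,[(.165,0,.048)])[0])
def go(grasp,yaw,o=None):
    "tool-down pose with the grasp point there and tool y at world angle yaw -> xyz cm, angular"
    o=o or arm.observe(); R0=Ro.from_rotvec(o["ee_rot"])
    y=np.array([np.cos(yaw),np.sin(yaw),0]);z=np.array([0,0,-1.]);x=np.cross(y,z)
    R1=Ro.from_matrix(np.c_[x,y,z]);t=np.array(grasp)+.002*z
    return ((R0.inv().apply(t-o["position"]))*100).round(2),(R0.inv()*R1).as_rotvec().round(3)
E
python3 -c "
from goal import *
b=bar(.049);print(b); print(go(b+[0,0,.11],H[2]))"
```

```text
[ 0.45322933 -0.10826549  0.17102415]
(array([-45.55, -52.64,  -3.52]), array([-1.000e-03,  1.000e-03,  1.243e+00]))
```

Call:
{"api": "jog_arm", "payload": {"moves": [{"fingers": 0,"xyz": [-5,-5.5,-3.5],"angular": [0,0,0.12]},{"fingers": 0,"xyz": [-9,-10,-3.5],"angular": [0,0,0.25]},{"fingers": 0,"xyz": [-13,-15,-3.5],"angular": [0,0,0.37]},{"fingers": 0,"xyz": [-17,-19.5,-3.5],"angular": [0,0,0.5]},{"fingers": 0,"xyz": [-21,-24,-3.5],"angular": [0,0,0.62]},{"fingers": 0,"xyz": [-25,-29,-3.5],"angular": [0,0,0.75]},{"fingers": 0,"xyz": [-29,-33.5,-3.5],"angular": [0,0,0.87]},{"fingers": 0,"xyz": [-33,-38,-3.5],"angular": [0,0,1.0]},{"fingers": 0,"xyz": [-37,-43,-3.5],"angular": [0,0,1.12]},{"fingers": 0,"xyz": [-41,-47.5,-3.5],"angular": [0,0,1.24]},{"fingers": 0,"xyz": [-45.5,-52.6,-3.5],"angular": [0,0,1.243]},{"fingers": 0,"xyz": [-45.5,-52.6,-3.5],"angular": [0,0,1.243]}]}}

```text
clock: 1.6
position: [0.4531, -0.1116, 0.2788]
ee_rot: [2.355, 2.077, -0.001]
force: [0.3, 0.7, -0.7]
width: 0.5
```

```bash
python3 -c "
from goal import *
o=arm.observe();print(o['clock'],o['position'],o['joints'].round(2),o['width'])
print(go(bar(.049)+[0,0,0],H[2]))"
```

```text
1.6 [ 0.45308561 -0.11164924  0.27884637] [-0.46  0.14  0.68  1.93 -0.1   1.1   0.13] 0.49968721306236485
(array([ 0.35, -0.03, 10.98]), array([ 0.001,  0.002, -0.006]))
```

Call:
{"api": "jog_arm", "payload": {"moves": [{"fingers": 0,"xyz": [0.3,0,4],"angular": [0,0,0]},{"fingers": 0,"xyz": [0.3,0,8],"angular": [0,0,0]},{"fingers": 0,"xyz": [0.3,0,11],"angular": [0,0,0]},{"fingers": 0,"xyz": [0.3,0,11],"angular": [0,0,0]}]}}

```text
clock: 2.1
position: [0.4517, -0.1042, 0.1671]
ee_rot: [-2.348, -2.083, 0.006]
force: [-0.1, -0.9, 0.4]
width: 0.499
```

```bash
python3 -c "
from goal import *
o=arm.observe();print(o['clock'],o['position'],o['force'])
s=imaging.get_image('side');t=imaging.get_image('top')
crop(s[:,:,::-1],'a.png',225,335,170,280,3.5);crop(t[:,:,::-1],'b.png',270,380,170,280,3.5)
cv2.imwrite('pics/g1.png',np.hstack([cv2.imread('a.png'),cv2.imread('b.png')]))
"
```

```text
2.1 [ 0.45174542 -0.10417926  0.16713163] [-0.05685236 -0.8757424   0.36960192]
```

View pics/g1.png

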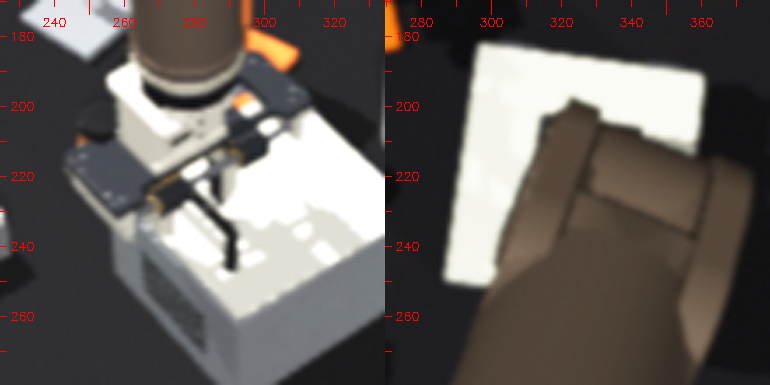

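The side crop shows the bar (about (280,230)) between the two fingers. Closing.

Call:
{"api": "jog_arm", "payload": {"moves": [{"fingers": 1,"xyz": [0,0,0],"angular": [0,0,0]},{"fingers": 1,"xyz": [0,0,0],"angular": [0,0,0]},{"fingers": 1,"xyz": [0,0,0],"angular": [0,0,0]},{"fingers": 1,"xyz": [0,0,0],"angular": [0,0,0]},{"fingers": 1,"xyz": [0,0,0],"angular": [0,0,0]}], "grip_force": 20}}

```text
clock: 2.82
position: [0.4549, -0.1044, 0.1692]
ee_rot: [2.348, 2.084, 0.003]
force: [4.5, -0.4, -1.3]
width: 0.12
```

```bash
python3 -c "
from goal import *
o=arm.observe();print(o['clock'],o['position'],o['force'],o['width']*92)
b0=bar(.049)
for th in np.arange(.15,1.66,.1): print(th.round(2),go(o['position']+[0,0,.002]+bar(th)-b0,H[2]))
"
```

```text
2.825 [ 0.45485454 -0.10444748  0.16920093] [ 4.47135888 -0.35166194 -1.27307489] 11.033244461469243
0.15 (array([-0.  ,  0.65, -1.61]), array([0.003, 0.   , 0.001]))
0.25 (array([-0.  ,  1.45, -3.13]), array([0.003, 0.   , 0.001]))
0.35 (array([-0.  ,  2.4 , -4.56]), array([0.003, 0.   , 0.001]))
0.45 (array([-0.  ,  3.49, -5.89]), array([0.003, 0.   , 0.001]))
0.55 (array([-0.  ,  4.71, -7.1 ]), array([0.003, 0.   , 0.001]))
0.65 (array([-0.01,  6.04, -8.19]), array([0.003, 0.   , 0.001]))
0.75 (array([-0.01,  7.47, -9.14]), array([0.003, 0.   , 0.001]))
0.85 (array([-0.01,  8.99, -9.94]), array([0.003, 0.   , 0.001]))
0.95 (array([-1.000e-02,  1.058e+01, -1.058e+01]), array([0.003, 0.   , 0.001]))
1.05 (array([-1.000e-02,  1.223e+01, -1.106e+01]), array([0.003, 0.   , 0.001]))
1.15 (array([-1.000e-02,  1.392e+01, -1.138e+01]), array([0.003, 0.   , 0.001]))
1.25 (array([-1.000e-02,  1.563e+01, -1.153e+01]), array([0.003, 0.   , 0.001]))
1.35 (array([-1.000e-02,  1.735e+01, -1.150e+01]), array([0.003, 0.   , 0.001]))
1.45 (array([-1.000e-02,  1.905e+01, -1.130e+01]), array([0.003, 0.   , 0.001]))
1.55 (array([-2.000e-02,  2.073e+01, -1.094e+01]), array([0.003, 0.   , 0.001]))
1.65 (array([-2.000e-02,  2.236e+01, -1.040e+01]), array([0.003, 0.   , 0.001]))
```

Call:
{"api": "jog_arm", "payload": {"moves": [{"fingers": 1,"xyz": [0,0.9,-1.6],"angular": [0,0,0]},{"fingers": 1,"xyz": [0,1.7,-3.1],"angular": [0,0,0]},{"fingers": 1,"xyz": [0,2.7,-4.6],"angular": [0,0,0]},{"fingers": 1,"xyz": [0,3.8,-5.9],"angular": [0,0,0]},{"fingers": 1,"xyz": [0,5.0,-7.1],"angular": [0,0,0]},{"fingers": 1,"xyz": [0,6.3,-8.2],"angular": [0,0,0]},{"fingers": 1,"xyz": [0,7.8,-9.1],"angular": [0,0,0]},{"fingers": 1,"xyz": [0,7.8,-9.1],"angular": [0,0,0]}]}}

```text
clock: 3.82
position: [0.5289, -0.1138, 0.2616]
ee_rot: [-2.347, -2.082, 0.002]
force: [-17.5, 3.4, 31.3]
width: 0.123
```

```bash
python3 -c "
from goal import *
o=arm.observe();print(o['clock'],o['position'],o['force'],o['width']*92)
b0=bar(.049);g=np.array([.4549,-.1044,.1692+.002])
for th in np.arange(.75,1.66,.1): print(th.round(2),go(g+bar(th)-b0,H[2]))
"
```

```text
3.825 [ 0.5289447  -0.11381949  0.26159255] [-17.47617991   3.3829443   31.28108688] 11.350293366073144
0.75 (array([ 0.05, -0.02,  0.08]), array([-0.004, -0.002, -0.   ]))
0.85 (array([ 0.06,  1.49, -0.73]), array([-0.004, -0.002, -0.   ]))
0.95 (array([ 0.06,  3.08, -1.38]), array([-0.004, -0.002, -0.   ]))
1.05 (array([ 0.06,  4.73, -1.88]), array([-0.004, -0.002, -0.   ]))
1.15 (array([ 0.06,  6.41, -2.21]), array([-0.004, -0.002, -0.   ]))
1.25 (array([ 0.06,  8.12, -2.36]), array([-0.004, -0.002, -0.   ]))
1.35 (array([ 0.06,  9.84, -2.35]), array([-0.004, -0.002, -0.   ]))
1.45 (array([ 0.06, 11.55, -2.16]), array([-0.004, -0.002, -0.   ]))
1.55 (array([ 0.06, 13.23, -1.81]), array([-0.004, -0.002, -0.   ]))
1.65 (array([ 0.06, 14.87, -1.29]), array([-0.004, -0.002, -0.   ]))
```

Call:
{"api": "jog_arm", "payload": {"moves": [{"fingers": 1,"xyz": [0,-0.15,-0.25],"angular": [0,0,0]},{"fingers": 1,"xyz": [0,-0.15,-0.25],"angular": [0,0,0]}]}}

```text
clock: 4.08
position: [0.5287, -0.1137, 0.2619]
ee_rot: [-2.35, -2.084, 0.002]
force: [-1.7, -2.4, 0.8]
width: 0.123
```

```bash
python3 -c "
from goal import *
o=arm.observe();print(o['position'],o['force'])
for th in np.arange(.85,1.66,.1): print(th.round(2),go(o['position']+[0,0,.002]+bar(th)-bar(.761),H[2])[0])
"
```

```text
[ 0.52874572 -0.11374058  0.26193706] [-1.72714853 -2.44408598  0.78098941]
0.85 [-0.    1.35 -0.71]
0.95 [-0.    2.94 -1.36]
1.05 [-0.    4.59 -1.85]
1.15 [-0.    6.28 -2.17]
1.25 [-0.    7.99 -2.33]
1.35 [-0.    9.71 -2.31]
1.45 [-0.   11.41 -2.12]
1.55 [-0.   13.09 -1.76]
1.65 [ 0.   14.73 -1.23]
```

Call:
{"api": "jog_arm", "payload": {"moves": [{"fingers": 1,"xyz": [0,1.35,-0.7],"angular": [0,0,0]},{"fingers": 1,"xyz": [0,2.95,-1.35],"angular": [0,0,0]},{"fingers": 1,"xyz": [0,4.6,-1.85],"angular": [0,0,0]},{"fingers": 1,"xyz": [0,6.3,-2.2],"angular": [0,0,0]},{"fingers": 1,"xyz": [0,6.3,-2.2],"angular": [0,0,0]}]}}

```text
clock: 4.7
position: [0.5928, -0.1215, 0.2845]
ee_rot: [2.349, 2.084, -0.0]
force: [-0.1, -1.5, 4.6]
width: 0.125
```

Call:
{"api": "jog_arm", "payload": {"moves": [{"fingers": 1,"xyz": [0,1.7,-0.15],"angular": [0,0,0]},{"fingers": 1,"xyz": [0,3.4,-0.15],"angular": [0,0,0]},{"fingers": 1,"xyz": [0,5.1,0.05],"angular": [0,0,0]},{"fingers": 1,"xyz": [0,6.8,0.4],"angular": [0,0,0]},{"fingers": 1,"xyz": [0,7.9,0.75],"angular": [0,0,0]},{"fingers": 1,"xyz": [0,7.9,0.75],"angular": [0,0,0]}]}}

```text
clock: 5.45
position: [0.6706, -0.1309, 0.276]
ee_rot: [2.35, 2.084, -0.001]
force: [0.3, -3.1, -2.3]
width: 0.124
```

Call:
{"api": "jog_arm", "payload": {"moves": [{"fingers": 0.4,"xyz": [0,0,0],"angular": [0,0,0]},{"fingers": 0.4,"xyz": [0,0,0],"angular": [0,0,0]},{"fingers": 0.4,"xyz": [0,0,-2],"angular": [0,0,0]},{"fingers": 0.4,"xyz": [0,0,-5],"angular": [0,0,0]},{"fingers": 0.4,"xyz": [0,0,-9],"angular": [0,0,0]},{"fingers": 0.4,"xyz": [0,0,-9],"angular": [0,0,0]}]}}

```text
clock: 6.2
position: [0.6713, -0.1306, 0.3706]
ee_rot: [2.346, 2.083, 0.007]
force: [0.6, 0.1, -0.0]
width: 0.3
```

```bash
python3 -c "
from goal import *
o=arm.observe();print(o['clock'],o['position'],o['force'],o['width']*92,o['joints'].round(2))
print(go(hw(-.16,0,.36),H[2]+np.pi/2),go(hw(-.16,0,.36),H[2]-np.pi/2))
"
```

```text
6.2 [ 0.67134512 -0.13055099  0.37056686] [ 0.64322169  0.11556495 -0.0298542 ] 27.63894156195694 [-0.26  0.52  0.66  1.24 -0.31  1.48  0.24]
(array([ -0.36, -31.18,   1.07]), array([ 0.005,  0.005, -1.57 ])) (array([ -0.36, -31.18,   1.07]), array([ 0.005, -0.005,  1.572]))
```

```bash
python3 -c "
from goal import *
print(go(hw(-.08,.22,.36),H[2]+np.pi/2))
"
```

```text
(array([ 21.63, -23.17,   1.12]), array([ 0.005,  0.005, -1.57 ]))
```

Call:
{"api": "jog_arm", "payload": {"moves": [{"fingers": -0.5,"xyz": [2.5,-3,0],"angular": [0,0,-0.16]},{"fingers": -0.5,"xyz": [5,-6,0],"angular": [0,0,-0.32]},{"fingers": -0.5,"xyz": [7.5,-9,0],"angular": [0,0,-0.48]},{"fingers": -0.5,"xyz": [10,-12,0],"angular": [0,0,-0.64]},{"fingers": -0.5,"xyz": [12.5,-15,0],"angular": [0,0,-0.8]},{"fingers": -0.5,"xyz": [15,-18,0.5],"angular": [0,0,-0.96]},{"fingers": -0.5,"xyz": [17.5,-20,1],"angular": [0,0,-1.12]},{"fingers": -0.5,"xyz": [20,-22,1],"angular": [0,0,-1.28]},{"fingers": -0.5,"xyz": [21.6,-23,1],"angular": [0,0,-1.44]},{"fingers": -0.5,"xyz": [21.6,-23,1],"angular": [0,0,-1.57]},{"fingers": -0.5,"xyz": [21.6,-23,1],"angular": [0,0,-1.57]}]}}

```text
clock: 7.58
position: [0.4671, 0.1118, 0.3564]
ee_rot: [-0.188, -3.135, -0.0]
force: [-0.6, -0.4, -0.4]
width: 0.748
```

```bash
python3 -c "
from goal import *
o=arm.observe();print(o['clock'],o['position'],o['width']*92,o['joints'].round(2))
s=imaging.get_image('side');t=imaging.get_image('top')
crop(s[:,:,::-1],'a.png',250,360,150,290,3.5);crop(t[:,:,::-1],'b.png',270,380,150,290,3.5)
cv2.imwrite('pics/g2.png',np.hstack([cv2.imread('a.png'),cv2.imread('b.png')]))
for th in(1.5,1.6,1.7): print(th,proj('top',[hw(*q) for q in flap(th,[(.19,.09,0),(.19,-.09,0)])]).round(0).tolist(),proj('side',[hw(*q) for q in flap(th,[(.19,.09,0),(.19,-.09,0)])]).round(0).tolist())
for x in(-.026,.026): print(x,proj('top',[hw(x,0,.102),hw(x,.055,.072),hw(x,-.055,.072)]).round(0).tolist())
"
```

```text
7.575 [0.46705997 0.11178125 0.35636943] 68.84522690462546 [-0.61  0.11  0.3   1.75 -0.03  1.29  1.15]
1.5 [[297.0, 171.0], [374.0, 182.0]] [[303.0, 153.0], [344.0, 189.0]]
1.6 [[298.0, 163.0], [375.0, 174.0]] [[308.0, 150.0], [350.0, 186.0]]
1.7 [[299.0, 156.0], [376.0, 166.0]] [[313.0, 147.0], [355.0, 183.0]]
-0.026 [[322.0, 229.0], [302.0, 227.0], [340.0, 233.0]]
0.026 [[324.0, 211.0], [305.0, 210.0], [342.0, 215.0]]
```

View pics/g2.png

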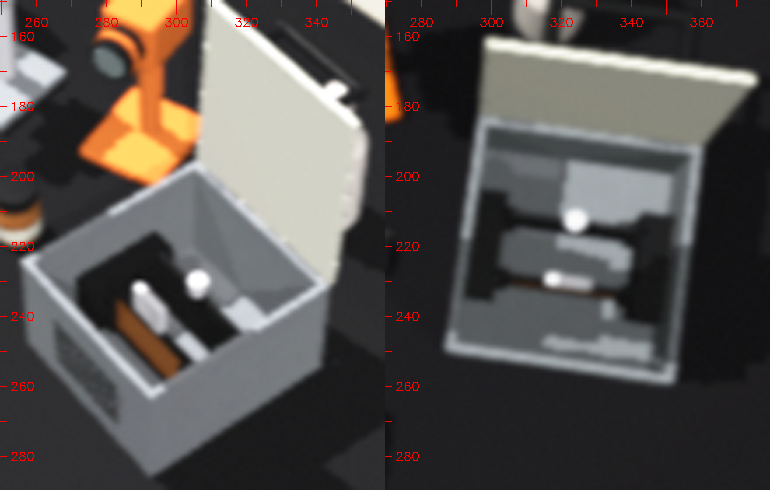

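```bash
python3 -c "
from goal import *
print(proj('top',[hw(-.095,.09,.115),hw(-.095,-.09,.115),hw(.095,.09,.115)]).round(1).tolist(), 'obs 286.9,248.9 / 351.5,258.1 / 298?,184')
print('side',proj('side',[hw(-.095,.09,.115),hw(-.095,-.09,.115),hw(.095,-.09,.115),hw(-.026,.018,.102),hw(-.026,-.018,.102),hw(.026,0,.092)]).round(1).tolist())
print(ray('top',322,230,.102),ray('side',(140+0)/3.5+249.5,288/3.5+149.5,.102),hw(-.026,0,.102),hw(-.026,.018,.102))
o=arm.observe()
print(go(hw(-.026,0,.20),H[2]+np.pi/2),go(hw(-.026,0,.092),H[2]+np.pi/2))
"
```

```text
[[286.8, 249.0], [351.7, 258.5], [296.4, 182.2]] obs 286.9,248.9 / 351.5,258.1 / 298?,184
side [[255.2, 224.3], [292.1, 263.6], [343.3, 231.2], [288.3, 230.9], [295.7, 238.5], [305.7, 228.4]]
[ 0.49258833 -0.11307875  0.102     ] [ 0.49669256 -0.1002828   0.102     ] [ 0.49438511 -0.11320297  0.102     ] [ 0.49652921 -0.09533113  0.102     ]
(array([ -5.44, -21.95,  15.84]), array([ 0.   , -0.   , -0.004])) (array([ -5.45, -21.95,  26.64]), array([ 0.   , -0.   , -0.004]))
```

Call:
{"api": "jog_arm", "payload": {"moves": [{"fingers": -0.5,"xyz": [-1.5,-5.5,0],"angular": [0,0,0]},{"fingers": -0.5,"xyz": [-3,-11,2],"angular": [0,0,0]},{"fingers": -0.5,"xyz": [-4.5,-16.5,5],"angular": [0,0,0]},{"fingers": -0.5,"xyz": [-5.4,-21.9,8],"angular": [0,0,0]},{"fingers": -0.5,"xyz": [-5.4,-21.9,12],"angular": [0,0,0]},{"fingers": -0.5,"xyz": [-5.4,-21.9,16],"angular": [0,0,0]},{"fingers": -0.5,"xyz": [-5.4,-21.9,16],"angular": [0,0,0]}]}}

```text
clock: 8.55
position: [0.4931, -0.1124, 0.1946]
ee_rot: [-0.192, -3.13, 0.0]
force: [0.5, -0.1, 0.8]
width: 0.747
```

```bash
python3 -c "
from goal import *
o=arm.observe();print(o['clock'],o['position'],o['width']*92,o['joints'].round(2))
print(go(hw(-.026,0,.091),H[2]+np.pi/2))
"
```

```text
8.55 [ 0.49310662 -0.11237411  0.19457243] 68.73633554114377 [-0.24  0.31  0.46  1.95 -0.17  0.93  1.75]
(array([-0.2 , -0.06, 10.56]), array([-0.001, -0.006, -0.003]))
```

Call:
{"api": "jog_arm", "payload": {"moves": [{"fingers": -0.5,"xyz": [-0.2,0,4],"angular": [0,0,0]},{"fingers": -0.5,"xyz": [-0.2,0,8],"angular": [0,0,0]},{"fingers": -0.5,"xyz": [-0.2,0,10.5],"angular": [0,0,0]},{"fingers": -0.5,"xyz": [-0.2,0,10.5],"angular": [0,0,0]},{"fingers": -0.5,"xyz": [-0.2,0,10.5],"angular": [0,0,0]}]}}

```text
clock: 9.18
position: [0.4984, -0.1128, 0.0935]
ee_rot: [0.189, 3.133, 0.0]
force: [-0.7, -0.2, 0.1]
width: 0.751
```

Call:
{"api": "jog_arm", "payload": {"moves": [{"fingers": 1,"xyz": [0,0,0],"angular": [0,0,0]},{"fingers": 1,"xyz": [0,0,0],"angular": [0,0,0]},{"fingers": 1,"xyz": [0,0,0],"angular": [0,0,0]},{"fingers": 1,"xyz": [0,0,0],"angular": [0,0,0]},{"fingers": 1,"xyz": [0,0,0],"angular": [0,0,0]}], "grip_force": 30}}

```text
clock: 9.8
position: [0.4972, -0.1127, 0.0919]
ee_rot: [0.188, 3.136, -0.0]
force: [-0.5, -0.7, 2.0]
width: 0.386
```

```bash
python3 -c "
from goal import *
o=arm.observe();print(o['clock'],o['position'],o['width']*92,o['force'],hw(-.026,0,.089))
"
```

```text
9.8 [ 0.4972049  -0.11273394  0.09186081] 35.49185262505764 [-0.50231984 -0.72829666  2.04554526] [ 0.49438511 -0.11320297  0.089     ]
```

Call:
{"api": "jog_arm", "payload": {"moves": [{"fingers": 1,"xyz": [0,0,-1],"angular": [0,0,0]},{"fingers": 1,"xyz": [0,0,-2.5],"angular": [0,0,0]},{"fingers": 1,"xyz": [0,0,-4],"angular": [0,0,0]},{"fingers": 1,"xyz": [0,0,-6],"angular": [0,0,0]},{"fingers": 1,"xyz": [0,0,-8],"angular": [0,0,0]},{"fingers": 1,"xyz": [0,0,-10],"angular": [0,0,0]},{"fingers": 1,"xyz": [0,0,-12],"angular": [0,0,0]},{"fingers": 1,"xyz": [0,0,-14],"angular": [0,0,0]},{"fingers": 1,"xyz": [0,0,-16],"angular": [0,0,0]},{"fingers": 1,"xyz": [0,0,-16],"angular": [0,0,0]}], "grip_force": 40}}

```text
clock: 11.05
position: [0.4979, -0.1129, 0.2537]
ee_rot: [0.188, 3.132, 0.0]
force: [0.2, -1.1, -1.9]
width: 0.387
```

```bash
python3 -c "
from goal import *
o=arm.observe();print(o['clock'],o['position'],o['width']*92,o['force'])
# glass = tab top -63mm; grasp was .0939 vs glass .039 => grasp 55 mm above glass
g=cw(-.05-.09,0,.160);print('glass target',g)
off=np.array([0,0,.0549])
print(go(cw(-.25,0,.27),C[2]+np.pi/2)); print(go(g+off,C[2]+np.pi/2))
s=imaging.get_image('side')
crop(s[:,:,::-1],'pics/g3.png',220,360,120,290,3.5)
"
```

```text
11.05 [ 0.49791131 -0.11291762  0.25368162] 35.6227530286348 [ 0.22737668 -1.05054675 -1.91766894]
glass target [0.48941151 0.22972906 0.16      ]
(array([15.69, 31.59, -1.47]), array([ 0.   ,  0.004, -0.213]))
(array([ 4.96, 33.91,  4.08]), array([ 0.   ,  0.004, -0.213]))
```

View pics/g3.png

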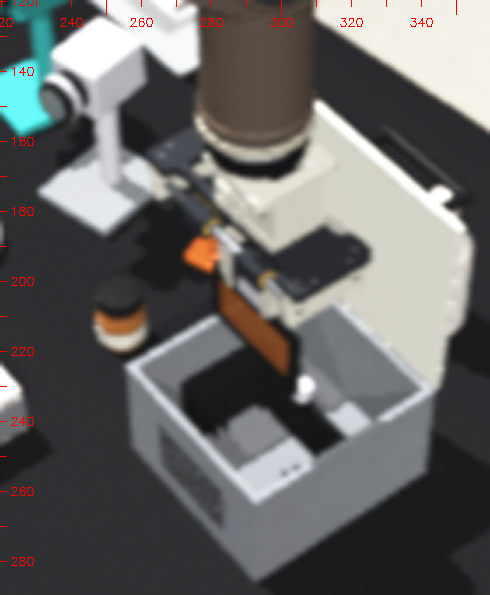

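Call:
{"api": "jog_arm", "payload": {"moves": [{"fingers": 1,"xyz": [2,2,-0.5],"angular": [0,0,0]},{"fingers": 1,"xyz": [5,5,-1],"angular": [0,0,0]},{"fingers": 1,"xyz": [8,9,-1],"angular": [0,0,-0.03]},{"fingers": 1,"xyz": [10.5,13,-1],"angular": [0,0,-0.06]},{"fingers": 1,"xyz": [12,17,-1],"angular": [0,0,-0.1]},{"fingers": 1,"xyz": [13,21,-1],"angular": [0,0,-0.14]},{"fingers": 1,"xyz": [13,25,0],"angular": [0,0,-0.18]},{"fingers": 1,"xyz": [13,29,1],"angular": [0,0,-0.213]},{"fingers": 1,"xyz": [13,32,2.5],"angular": [0,0,-0.213]},{"fingers": 1,"xyz": [12.5,33,4],"angular": [0,0,-0.213]},{"fingers": 1,"xyz": [12,33,4.1],"angular": [0,0,-0.213]},{"fingers": 1,"xyz": [12,33,4.1],"angular": [0,0,-0.213]}]}}

```text
clock: 12.6
position: [0.418, 0.2277, 0.2107]
ee_rot: [0.143, -3.138, 0.001]
force: [0.2, 0.4, -1.3]
width: 0.389
```

```bash
python3 -c "
from goal import *
o=arm.observe();print(o['clock'],o['position'],o['width']*92,o['force'])
g=cw(-.05-.09,0,.160)+[0,0,.0549]
print(go(g,C[2]+np.pi/2),o['joints'].round(2))
"
```

```text
12.6 [0.41797759 0.22774782 0.21073613] 35.78505865960392 [ 0.18667288  0.37565095 -1.30994467]
(array([-7.13, -0.45, -0.22]), array([-0.001, -0.   , -0.003])) [-0.76  0.23  0.18  1.98 -0.05  0.94  1.1 ]
```

Call:
{"api": "jog_arm", "payload": {"moves": [{"fingers": 1,"xyz": [-1.5,-0.4,-0.2],"angular": [0,0,0]},{"fingers": 1,"xyz": [-3,-0.4,-0.2],"angular": [0,0,0]},{"fingers": 1,"xyz": [-4.5,-0.4,-0.2],"angular": [0,0,0]},{"fingers": 1,"xyz": [-6,-0.4,-0.2],"angular": [0,0,0]},{"fingers": 1,"xyz": [-7,-0.4,-0.2],"angular": [0,0,0]},{"fingers": 1,"xyz": [-7,-0.4,-0.2],"angular": [0,0,0]},{"fingers": 1,"xyz": [-7,-0.4,-0.2],"angular": [0,0,0]}]}}

```text
clock: 13.48
position: [0.487, 0.2319, 0.2126]
ee_rot: [0.146, -3.137, 0.0]
force: [0.0, 0.1, -1.0]
width: 0.385
```

```bash
python3 -c "
from goal import *
o=arm.observe();print(o['clock'],o['position'],o['width']*92,o['force'],np.abs(o['dq']).max())
print(go(cw(-.05-.09,0,.160)+[0,0,.0549],C[2]+np.pi/2))
s=imaging.get_image('side');t=imaging.get_image('top')
crop(s[:,:,::-1],'a.png',195,330,110,250,2.9);crop(t[:,:,::-1],'b.png',160,295,140,280,2.9)
cv2.imwrite('pics/g4.png',np.hstack([cv2.imread('a.png'),cv2.imread('b.png')]))
import cv2 as c; c.imwrite('pics/sidefull.png',s[:,:,::-1])
q=[cw(-.14,y,z) for y,z in((.055,.193),(-.055,.193),(-.055,.127),(.055,.127))]
print(proj('side',q).round(1).tolist())
"
```

```text
13.475 [0.48700543 0.23186662 0.21255018] 35.3795667606916 [ 0.00945817  0.05578428 -1.03957786] 0.006826835187401977
(array([-0.22, -0.24, -0.04]), array([-0.   , -0.001, -0.   ]))
[[202.0, 148.4], [226.6, 164.0], [228.5, 178.9], [204.5, 163.4]]
```

View pics/g4.png

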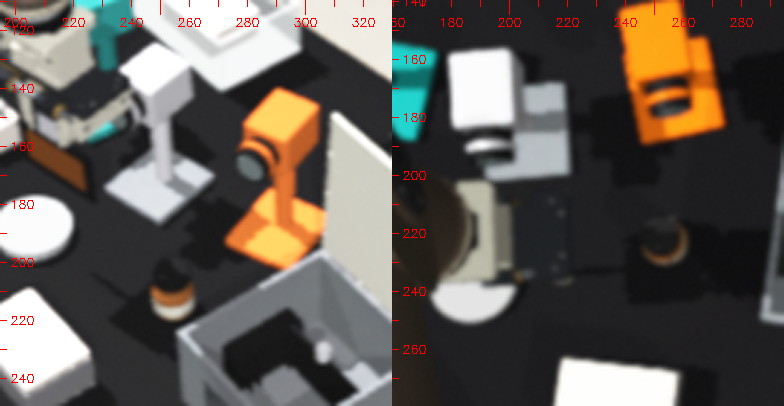

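The plate hangs upright in front of the real camera. Its lower right corner is near (226,177) in the side view, within a few pixels of the predicted (228,179). The flap is open and the bystanders look unmoved.

```bash
python3 -c "
from cell import job,arm
print(job.sign_off());o=arm.observe();print(o['clock'],o['position'],o['width'],o['force'])"
```

```text
the job is handed in; nothing more can be done
None
the job is handed in; nothing more can be done
```

I opened the flap, drew the filter plate from the front slot by its tab, and handed it in held before the aluminium inspection camera at about 13.5 s. I don't know the verdict, because the hand-in reports none.

**Last checks before hand-in:**
- **Pose:** from the arm's pose and the two-camera fit, the glass centre was 3–4 mm or less from target sideways and in height, about 92–95 mm before the lens. Tool heading was within about 0.001 rad of the fitted lens axis.
- **Grip:** 40 N on the tab, with an opening of about 35.4 mm on the 36 mm tab. The arm was practically at rest, and the force reading showed only the plate's weight.
- **Flap:** about 1.6 rad from the pose at release; the picture taken right after agreed with that, and it still stood open in the last one.
- **Surroundings:** the blanking plate was in its slot. The bystanders in view looked unmoved, judged by eye.

**What disagreed or stayed unsure:**
- The side view put the plate's lower right corner about 3 px (roughly 8 mm) from the predicted frame corner. I took this as the amber glass edge inside the black frame.
- The first half of the flap's arc pulled about 36 N at the wrist because the commanded radius was slightly small. I corrected it on the way.
- The gripper hid the upper part of the plate in the last picture, so how square and upright it is comes mainly from the arm's pose.

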